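# Sleeve the rotor and show its flag to the inspection camera

## Robot

A 7-joint arm with a two-finger parallel gripper is mounted at the origin on the work surface. World frame = base frame: x ahead of the robot, y to its left, z up, the work surface at z = 0. Lengths are in m, angles in rad, forces in N, time in s.
With the tool pointing down it reaches from about 0.375 to 0.925 m from the base axis. Payload 3.1 kg.
Tool frame: the origin (TCP) lies between the finger pads; the fingertips stand 19 mm ahead of it and the grasp point (between the pads) is the TCP; z points along the fingers, y is the line along which they close (so a half turn about z gives the same grasp; the last joint's range is limited). The gripper opens to 85 mm and grips with 20 to 120 N. Pads are 22 mm wide; open, the fingers measure 114 mm over their backs; the gripper's body (76 mm by 85 mm) begins 54 mm behind the grasp point. The pads swing forward as they close: fully open they stand 13 mm farther back than shut.
Start: joints at [1.097, 0.383, 0.044, 1.598, -0.018, 1.161, -0.05], TCP at [0.239, -0.605, 0.225] pointing down, gripper open.
Joint ranges: [-2.61, 2.61], [-0.41, 2.15], [-1.48, 1.57], [0, 2.5], [-1.57, 4.71], [0.05, 1.97], [-2.85, 2.85]. Speed limits (rad/s): [2.79, 2.79, 3.14, 3.14, 3.14, 3.14, 3.14].

## Interface

Orientations are given as a unit quaternion [x, y, z, w].
In Python, from bench import move_ptp, movel, move_j, move_gripper, pause, inverse_kinematics, read_camera, camera_params, MotionError, sign_off, look_for, tip_of, read_time_s, read_qpos, read_joint_vel, read_effort, read_eef_pos, read_tcp_rot, read_ft_force, read_ft_torque, read_finger_gap, read_grasp_force gives the robot as it stands. Calls block until the motion is done:
- move_ptp(position, orientation): joint-space move of the TCP to a pose.
- movel(position, orientation=None, speed=0.15): straight line of the TCP; orientation=None keeps the orientation; speed is the mean speed in m/s.
- move_j(angles): joint-space move.
- move_gripper(opening, effort=None): finger opening in m; effort is the grip in N (None keeps the last); returns when the fingers have stopped.
- pause(seconds).
- inverse_kinematics(position, orientation): joint angles nearest the present ones, or None.
- read_camera(name): name is "scene" or "top" or "wrist"; returns the picture (384x512x3 uint8, red, green, blue); there is no depth.
- camera_params(name): a dict with "K" (3x3 intrinsics, pixels), "camera_from_world" (4x4, takes a point from world to camera coordinates). Camera axes: x right, y down, z forward; pixel columns grow to the right and rows downward; lengths in m; the calibration is good to about 2 mm. A picture is of the moment at which its call begins: read the wrist's pose just before it. camera_params takes no time and is no camera call; for the wrist camera it gives the pose at the moment of the call.
A pose or a line that the arm cannot do raises MotionError and nothing moves.
- sign_off(): hands the job in; it is judged then, once.
Trained networks look in the newest picture that a camera, given by its name, has taken for a name from the list of things; names that differ only in an ending like _2 or _b are one class to them, and where a whole thing is asked for, a point or a joint stands for the part that bears it (a point fixed in the world has none). Each returns a list of dicts, best first, with "confidence" (0 to 1); they miss things now and then, are a little off and sometimes report something else, mostly with a low value. They report only what shows in the picture. A call takes as long as a camera call. They do not tell look-alikes from the thing itself.
- look_for(camera, name): "at" ([column, row] in pixels, amid what is visible of it).
- tip_of(camera, name): "at" ([column, row] in pixels: a listed point, or the origin of a listed thing).
Readings, each from a call of its own:
- read_time_s(): time.
- read_qpos(): joint angles.
- read_joint_vel(): joint speeds.
- read_effort(): joint torques, N m.
- read_eef_pos(): TCP position.
- read_tcp_rot(): TCP orientation.
- read_ft_force(): force on the tool from outside, world axes, zero at the start.
- read_ft_torque(): the same for the moment, N m.
- read_finger_gap(): finger opening in m.
- read_grasp_force(): force on a finger pad.
Only numpy, scipy, OpenCV 4.12 (cv2) and the standard library are available. Lean on these libraries where they do the work, as an engineer would, in place of code of your own. Each camera call takes 0.05 s, during which the arm holds its last target. There are 200 camera calls.

## Task

Slide the red sleeve over the shaft of the rotor, which stands in the grey bearing block, until it rests on the black hub, and let go of it there. Then lift the rotor with its sleeve out of the block and present it to the inspection camera: shaft upright, yellow flag above the white cross at the height of the lens and squarely facing the lens. Finish while holding it still there in the air, and leave the blue sleeve, the screwdriver and the multimeter where they are.

Things in the scene. Friction and masses are not known exactly. Their poses are not given: they have to be found in the camera images.
- red_sleeve: Loose red plastic spacer sleeve (plain tube), outer diameter 34 mm, bore 16 mm, 30 mm high, about 45 g, standing on the table with its bore upright. Origin: centre of its underside; z along the bore, up. It swaps places with the blue sleeve between starts.
- blue_sleeve: Loose blue sleeve of the same size and frame as the red one; not to be used or moved.
- rotor: Loose part, about 160 g, balanced about its upright shaft. Heights from its origin: steel pin, diameter 16 mm, 0-20 mm; black hub, diameter 44 mm, 20-30 mm; round steel shaft, diameter 12 mm, 30-96 mm. Its arm and flag run along +x. Origin: centre of the pin's underside; z up the shaft. The pin stands in the block's hole, the hub rests on the block; it lifts straight out and can turn. Yaw varies.
- seat (a point): Point on the rotor's axis on the top face of the hub, 30 mm above the rotor's origin; the origin of the seated sleeve is here. Open fingers that come down to the hub should stand either side of the arm (along the rotor's y), as the flag and, on the -x side, a dark steel counterweight (to x = -46 mm, no higher than the hub) lie along x.
- shaft_top (a point): Top end of the rotor's shaft, on its axis, 96 mm above the rotor's origin; the last 4 mm taper to 6 mm diameter. With the sleeve seated, 36 mm of bare shaft remain above it: grip the rotor there.
- flag (a point): Centre of the outer face (with a black dot, looking along the rotor's +x) of the yellow flag, a plate 26 x 26 mm, 4 mm thick, at the end of the rotor's yellow arm (12 mm wide): at x = 54 mm, height 34 mm in the rotor's frame; axes as the rotor's.
- board: Fixed white board, 180 x 180 mm, 12 mm thick, carrying in its middle the grey bearing block (60 x 60 mm, top at 48 mm above the table) and, no higher than 25 mm above the table, a breadboard and circuit boards. Origin: under the block's centre on the table; z up. Position and yaw vary.
- socket (a point): Centre of the mouth of the block's hole (19 mm diameter, 26 mm deep), on the block's top face, 48 mm above the table.
- camera: Fixed inspection camera: a black plate (100 mm wide, 6 mm thick, from 50 mm behind a white painted cross to 200 mm ahead of it) with a post carrying a grey camera that looks level, back over the cross; its top is 177 mm above the table. Origin: on the table under the cross; x points from the cross to the camera, z up. Position and yaw vary.
- view (a point): The inspection point in the air: straight above the cross at the height of the lens, 150 mm above the table. The flag's outer face belongs here, looking along the camera body's +x (rotor's x along camera's x, the shaft on the side of the cross away from the lens).
- lens (a point): Centre of the lens's front glass, 99 mm from the inspection point along the camera body's x, 150 mm above the table.
- screwdriver: Loose screwdriver, 170 mm long, lying on the table near the robot; bystander. Its x axis points along the blade.
- multimeter: Loose yellow hand multimeter, 140 x 72 x 36 mm, lying on the table; bystander. Origin under its centre, x along its length.
There are look-alikes about, which are no part of the job. There is more than one size of the red_sleeve; the one meant has the size given above.

How it is judged:
On the way, in this order (a step that is already met when the one before it is completed fails the run):
1. the red sleeve is on the shaft, resting on the hub and let go, while the rotor still stands in the block (distance between red_sleeve and seat below 0.005 m and angle between the z axis of red_sleeve and the z axis of rotor, either way round below 0.15 rad and contact force between the fingers and red_sleeve below 0.2 N and distance between seat and socket below 0.016 m and angle between rotor's own z axis and vertical below 0.12 rad), for 0.2 s.
2. the rotor with its sleeve is lifted out of the block (distance between red_sleeve and seat below 0.008 m and angle between the z axis of red_sleeve and the z axis of rotor, either way round below 0.15 rad and contact force between the fingers and rotor above 1 N and distance between rotor and socket above 0.03 m and contact force between rotor and board below 0.05 N), for 0.1 s.
At the end, for the whole second after the job is handed in: The fingers hold the rotor still in the air, touching neither block nor camera; the red sleeve is on its shaft (within 8 mm of its seat); the flag's face is within 18 mm of the inspection point, the shaft within 10 degrees of upright and the flag facing the lens within 11 degrees (distance between red_sleeve and seat below 0.008 m and angle between the z axis of red_sleeve and the z axis of rotor, either way round below 0.15 rad and distance between flag and view below 0.018 m and angle between rotor's own z axis and vertical below 0.17 rad and angle between the x axis of rotor and the x axis of camera, either way round below 0.2 rad and x of rotor in the frame of camera below -0.02 m and linear speed of rotor below 0.03 m/s and angular speed of rotor below 0.2 rad/s and contact force between the fingers and rotor above 1 N and contact force between each of rotor, red_sleeve and camera below 0.05 N and contact force between rotor and board below 0.05 N); the arm keeps its last pose, push and grip.
It fails at once if the blue sleeve is moved more than 15 mm (distance of blue_sleeve from where it was at the start of the episode above 0.015 m).
It fails at once if the screwdriver is moved more than 20 mm (distance of screwdriver from where it was at the start of the episode above 0.02 m).
It fails at once if the multimeter is moved more than 20 mm (distance of multimeter from where it was at the start of the episode above 0.02 m).
It also fails if it takes over 51 s, if anything falls off the work surface, if the arm or the gripper's body presses on something with over 40 N, if the wrist force passes 120 N, or if a joint passes its speed limit or range.

## Working session

There is one attempt and no reset: what is moved stays moved. The work goes in short steps, each a Python script; the robot and the scene stay as the last script left them, time stands still between calls to the robot, and variables do not carry over. Pictures are saved under pics/ and viewed, at most 10 in all, crops included, and the job is handed in when it is done.

```bash
ls; mkdir -p pics
cat > h.py <<'E'
import numpy as np, cv2
from bench import *
def save(n,f):
    im=read_camera(n); cv2.imwrite('pics/'+f,im[:,:,::-1]); return im
def ray(n,px,P=None):
    P=P or camera_params(n); K=np.array(P['K']); T=np.array(P['camera_from_world'])
    d=T[:3,:3].T@np.linalg.inv(K)@[px[0],px[1],1]; return -T[:3,:3].T@T[:3,3],d
def at_z(n,px,z,P=None):
    o,d=ray(n,px,P); return o+d*(z-o[2])/d[2]
def proj(n,p,P=None):
    P=P or camera_params(n); T=np.array(P['camera_from_world']); q=np.array(P['K'])@(T[:3,:3]@p+T[:3,3]); return q[:2]/q[2]
E
python3 - <<'E'
from h import *
a=save('top','top0.png'); b=save('scene','scene0.png')
cv2.imwrite('pics/both0.png',cv2.resize(np.hstack([a,b])[:,:,::-1],(800,300)))
print(read_time_s(),read_tcp_rot())
Z=dict(red_sleeve=0,blue_sleeve=0,rotor=.028,seat=.058,shaft_top=.124,flag=.062,board=0,socket=.048,camera=0,view=.15,lens=.15,screwdriver=0.01,multimeter=0)
for n in Z:
  for c in('top','scene'):
    for r in tip_of(c,n)[:4]:
        print(n,c,np.round(r['at'],1),round(r['confidence'],2),np.round(at_z(c,r['at'],Z[n]),3))
E
```

```text
pics
0.1 [ 9.82389251e-01  1.86841905e-01 -2.76506021e-04 -1.17695022e-03]
red_sleeve top [379. 199.] 0.62 [ 0.568 -0.361  0.   ]
red_sleeve top [362.9 175.4] 0.4 [ 0.632 -0.321  0.   ]
red_sleeve scene [126.7 256.9] 0.65 [ 0.625 -0.318  0.   ]
red_sleeve scene [112.4 238.7] 0.6 [ 0.567 -0.37   0.   ]
blue_sleeve top [352.1 246.5] 0.42 [ 0.444 -0.285  0.   ]
blue_sleeve scene [155.  204.9] 0.65 [ 0.439 -0.291  0.   ]
rotor top [264.6 167.9] 0.91 [ 0.651 -0.058  0.028]
rotor scene [239.1 264.4] 0.86 [ 0.661 -0.043  0.028]
seat top [263.9 161.6] 0.6 [ 0.662 -0.056  0.058]
seat top [161.3 213.2] 0.41 [0.535 0.203 0.058]
seat scene [232.8 255.3] 0.57 [ 0.66  -0.056  0.058]
shaft_top top [263.6 162. ] 0.88 [ 0.65  -0.052  0.124]
shaft_top scene [238.2 230.7] 0.77 [ 0.648 -0.042  0.124]
shaft_top scene [348.1 236.8] 0.17 [0.658 0.188 0.124]
flag top [237.4 152.2] 0.84 [0.686 0.011 0.062]
flag scene [256.  265.5] 0.91 [ 0.69  -0.003  0.062]
board top [255.9 164.8] 0.66 [ 0.664 -0.036  0.   ]
board scene [240.9 271.4] 0.97 [ 0.658 -0.04   0.   ]
socket top [256.2 164.5] 0.89 [ 0.657 -0.036  
[... 224 characters left out ...]
 scene [350.7 233.9] 0.62 [0.531 0.227 0.   ]
view top [147.2 211. ] 0.67 [0.535 0.218 0.15 ]
lens top [104.4 205. ] 0.73 [0.55  0.316 0.15 ]
lens scene [404.4 194.7] 0.91 [0.55  0.322 0.15 ]
lens scene [372.7 293. ] 0.43 [0.816 0.208 0.15 ]
screwdriver top [244.2 262.5] 0.83 [ 0.407 -0.002  0.01 ]
screwdriver scene [259.9 202.8] 0.61 [ 0.433 -0.004  0.01 ]
screwdriver scene [257.3 265.9] 0.18 [ 0.649 -0.003  0.01 ]
multimeter top [146.9 147.1] 0.62 [0.716 0.254 0.   ]
multimeter top [381.4 202.3] 0.59 [ 0.559 -0.367  0.   ]
multimeter top [244.3 265.1] 0.49 [ 0.4   -0.002  0.   ]
multimeter top [263.  158.8] 0.17 [ 0.68  -0.056  0.   ]
multimeter scene [371.2 294.5] 0.67 [0.711 0.249 0.   ]
```

View pics/top0.png

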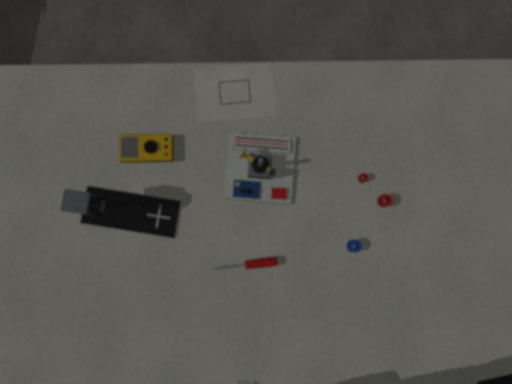

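View pics/scene0.png

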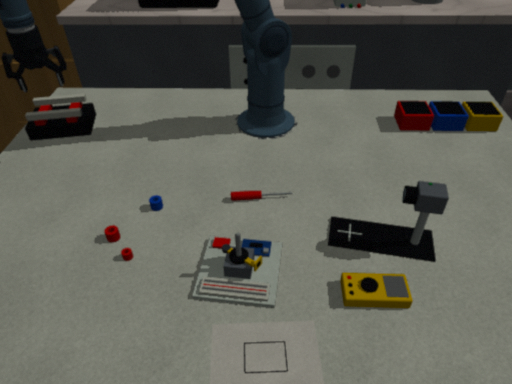

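Top view: the large red sleeve is at (385,200), with the smaller look-alike at (363,177). The blue sleeve is at (354,246), the rotor at (262,163) with its flag toward (243,153), and the cross at (158,216). The scene view agrees: large red at (112,234), blue at (156,203). Next I'll get wrist views of the sleeve and the rotor.

```bash
cat >> h.py <<'E'
def down(psi): return [np.cos(psi/2),np.sin(psi/2),0,0]
E
python3 - <<'E'
from h import *
psi=.9
for p in ([.65,-.05,.33],[.567,-.365,.2],[.53,.16,.2]):
  for s in (psi,psi-np.pi,psi+.55,psi+.55-np.pi):
    q=inverse_kinematics(p,down(s)); print(p,round(s,2),None if q is None else np.round(q,2))
T=np.array(camera_params('wrist')['camera_from_world']); print(np.round(T,3), np.round(-T[:3,:3].T@T[:3,3],3), np.round(camera_params('wrist')['K'],0))
E
```

```text
[0.65, -0.05, 0.33] 0.9 [ 0.36  0.36 -0.45  1.44  0.16  1.38 -0.77]
[0.65, -0.05, 0.33] -2.24 [ 0.83  0.62 -1.24  1.42  0.58  1.51  2.09]
[0.65, -0.05, 0.33] 1.45 [ 0.42  0.37 -0.54  1.44  0.19  1.38 -0.25]
[0.65, -0.05, 0.33] -1.69 [-0.85  0.68  1.38  1.5  -0.67  1.5  -2.73]
[0.567, -0.365, 0.2] 0.9 [ 0.65  0.46 -0.19  1.55  0.09  1.14 -0.23]
[0.567, -0.365, 0.2] -2.24 [ 1.31  0.81 -1.25  1.51  0.78  1.38  2.47]
[0.567, -0.365, 0.2] 1.45 [ 0.72  0.47 -0.28  1.54  0.14  1.15  0.29]
[0.567, -0.365, 0.2] -1.69 [ 0.36  0.45  0.2   1.56 -0.1   1.13 -2.68]
[0.53, 0.16, 0.2] 0.9 [ 0.42  0.37 -0.93  1.82  0.33  1.11 -1.3 ]
[0.53, 0.16, 0.2] -2.24 [ 0.61  0.52 -1.24  1.82  0.53  1.19  1.68]
[0.53, 0.16, 0.2] 1.45 [ 0.42  0.37 -0.94  1.82  0.34  1.12 -0.76]
[0.53, 0.16, 0.2] -1.69 [ 0.61  0.52 -1.24  1.82  0.53  1.19  2.23]
[[ 0.367 -0.93  -0.001 -0.649]
 [-0.894 -0.354  0.274 -0.035]
 [-0.255 -0.1   -0.962  0.38 ]
 [ 0.     0.     0.     1.   ]] [ 0.304 -0.578  0.375] [[308.   0. 258.]
 [  0. 308. 191.]
 [  0.   0.   1.]]
```

Run:
```python
from h import *
move_ptp([.63,-.07,.30],down(.9)); print(read_time_s())
pause(.3); P=camera_params('wrist'); a=save('wrist','w1.png')
for n,z in dict(rotor=.028,seat=.058,shaft_top=.124,flag=.062,socket=.048,board=0).items():
  for r in tip_of('wrist',n)[:2]: print(n,np.round(r['at'],1),round(r['confidence'],2),np.round(at_z('wrist',r['at'],z,P),4))
move_ptp([.567,-.365,.16],down(.9)); print(read_time_s())
pause(.3); P=camera_params('wrist'); b=save('wrist','w2.png')
for r in tip_of('wrist','red_sleeve')[:3]: print(np.round(r['at'],1),round(r['confidence'],2),np.round(at_z('wrist',r['at'],0,P),4))
hsv=cv2.cvtColor(b,cv2.COLOR_RGB2HSV)
m=(((hsv[...,0]<8)|(hsv[...,0]>172))&(hsv[...,1]>130)&(hsv[...,2]>40)).astype(np.uint8)
n,l,s,c=cv2.connectedComponentsWithStats(m)
for i in range(1,n):
  if s[i,4]>100: print('blob',s[i],c[i],np.round(at_z('wrist',c[i],.02,P),4))
cv2.imwrite('pics/w12.png',cv2.resize(np.hstack([a,b])[:,:,::-1],(800,300)))
np.save('P2.npy',P,allow_pickle=True)
print(read_time_s())
```

```text
3.775
rotor [258.4 129.8] 0.87 [ 0.6526 -0.0425  0.028 ]
seat [263.9 127.8] 0.8 [ 0.661  -0.0429  0.058 ]
shaft_top [262.9 133.8] 0.92 [ 0.6587 -0.0424  0.124 ]
socket [259.  129.6] 0.97 [ 0.6544 -0.0415  0.048 ]
board [261.5 124.3] 0.58 [ 0.6594 -0.041   0.    ]
5.6833
[259.9 179.8] 0.85 [ 0.5662 -0.3695  0.    ]
[275.5  98.3] 0.82 [ 0.6279 -0.3154  0.    ]
blob [262  84  28  28 488] [275.3852459   97.65778689] [ 0.6272 -0.3144  0.02  ]
blob [242 165  35  39 988] [258.78137652 184.048583  ] [ 0.5656 -0.3683  0.02  ]
6.0833
```

View pics/w1.png

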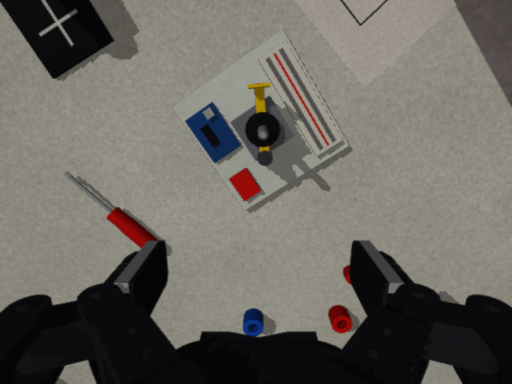

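View pics/w2.png

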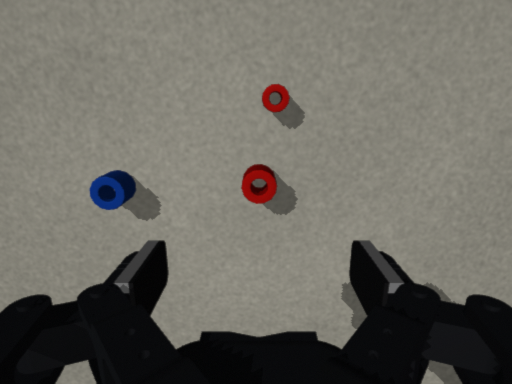

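The wrist shot of the rotor shows the shaft and hub at (263,130), the flag at (259,85) and the counterweight at (265,157). The sleeve shot shows the large red sleeve's top ring at (259,186), the small red at (275,98) and the blue at (107,191). I'll compute the rotor yaw and grasp the sleeve.

Run:
```python
from h import *
P=np.load('P2.npy',allow_pickle=True).item()
c=at_z('wrist',(259,185.5),.03,P); print('sleeve top ring',c)
xy=(c[:2]+[.5662,-.3695])/2
psi=.9
move_gripper(.07)
movel([*xy,.06],down(psi),.15)
movel([*xy,.024],down(psi),.08)
move_gripper(.0,30); print(read_finger_gap(),read_grasp_force())
movel([*xy,.15],down(psi),.2)
print(read_finger_gap(),read_grasp_force(),xy,read_eef_pos(),read_time_s())
# rotor yaw from top
im=cv2.imread('pics/w1.png')
move_ptp([.64,-.06,.30],down(psi)); pause(.2)
P=camera_params('wrist'); np.save('P3.npy',P,allow_pickle=True); a=save('wrist','w3.png')
hsv=cv2.cvtColor(a,cv2.COLOR_RGB2HSV)
y=((abs(hsv[...,0].astype(int)-24)<7)&(hsv[...,1]>150)&(hsv[...,2]>80)).astype(np.uint8)
n,l,s,cc=cv2.connectedComponentsWithStats(y)
for i in range(1,n):
  if s[i,4]>15: print('yel',s[i],cc[i])
for nm,z in dict(seat=.058,shaft_top=.124,flag=.062,socket=.048).items():
  for r in tip_of('wrist',nm)[:2]: print(nm,np.round(r['at'],1),round(r['confidence'],2),np.round(at_z('wrist',r['at'],z,P),4))
crop=cv2.resize(np.vstack([a[60:220,170:350],a[224:384,170:350]])[:,:,::-1],None,fx=1.8,fy=1.8,interpolation=2)
crop=np.hstack([crop[:288],crop[288:]]); cv2.imwrite('pics/w3c.png',crop)
print(read_time_s())
```

```text
sleeve top ring [ 0.56653167 -0.36744608  0.03      ]
-0.00020212744022671665 0.9743094544592168
0.0001618319431056656 0.0 [ 0.56636583 -0.36847304] [ 0.5652158  -0.36798211  0.14852313] 9.2583
yel [246  94  22  29 305] [257.35409836 106.51147541]
yel [258 155  10   7  45] [262.44444444 158.04444444]
seat [262.7 138.8] 0.59 [ 0.6608 -0.0446  0.058 ]
shaft_top [258.9 145.7] 0.57 [ 0.6572 -0.0414  0.124 ]
flag [253.5  90.7] 0.93 [0.6878 0.0073 0.062 ]
flag [115.6 220. ] 0.58 [ 0.4399 -0.0058  0.062 ]
socket [259.7 137.8] 0.77 [ 0.658  -0.0421  0.048 ]
11.025
```

View pics/w3c.png

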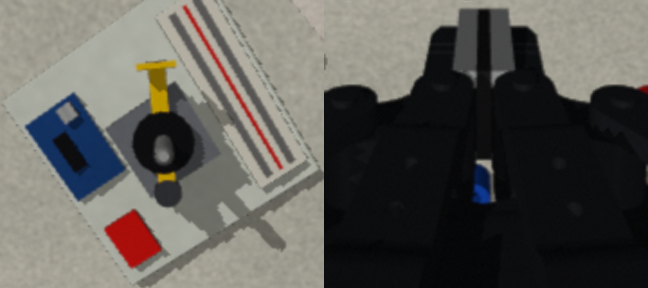

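The crop shows the fingers shut on nothing, and the rotor looks undisturbed. I'll look for the sleeve again.

Run:
```python
from h import *
read_camera('top')
for r in tip_of('top','red_sleeve')[:3]: print('top',np.round(r['at'],1),round(r['confidence'],2),np.round(at_z('top',r['at'],0),4))
b=save('scene','s4.png')
for r in tip_of('scene','red_sleeve')[:3]: print('scene',np.round(r['at'],1),round(r['confidence'],2),np.round(at_z('scene',r['at'],0),4))
move_gripper(.07)
move_ptp([.567,-.365,.16],down(.9)); pause(.2)
P=camera_params('wrist'); a=save('wrist','w4.png'); print(read_eef_pos(),read_time_s())
for r in tip_of('wrist','red_sleeve')[:3]: print('wrist',np.round(r['at'],1),round(r['confidence'],2),np.round(at_z('wrist',r['at'],0,P),4))
```

```text
top [384.9 199.3] 0.66 [ 0.5671 -0.3766  0.    ]
top [363.1 176.5] 0.58 [ 0.6287 -0.321   0.    ]
scene [111.8 239.6] 0.77 [ 0.5701 -0.371   0.    ]
scene [126.7 256.5] 0.44 [ 0.6233 -0.3181  0.    ]
[ 0.56837501 -0.36344706  0.16081062] 13.4333
wrist [257.1 177.6] 0.88 [ 0.5662 -0.3651  0.    ]
wrist [275.4 101.3] 0.74 [ 0.627  -0.3166  0.    ]
```

View pics/w4.png

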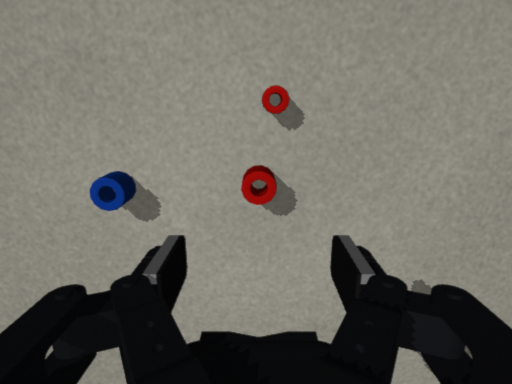

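The red sleeve is still standing untouched at (259,186). I'll descend in stages and check.

Run:
```python
from h import *
print('tcp px',proj('wrist',np.array(read_eef_pos())),'tip px',proj('wrist',np.array(read_eef_pos())-[0,0,.019]))
xy=[.5664,-.3678]
movel([*xy,.06],down(.9),.2); print(read_eef_pos(),read_ft_force())
movel([*xy,.024],down(.9),.08); print(read_eef_pos(),read_ft_force(),read_finger_gap(),read_time_s())
a=save('wrist','w5.png'); b=save('scene','s5.png')
s=cv2.resize(b[170:290,40:200],(512,384),interpolation=2)
cv2.imwrite('pics/w5c.png',cv2.resize(np.hstack([a,s])[:,:,::-1],(800,300)))
```

```text
tcp px [257.58351713 242.20828123] tip px [257.64425383 228.16986067]
[ 0.56715256 -0.36806483  0.06069999] [-0.03726843 -0.03956304  0.32980231]
[ 0.56604208 -0.36757491  0.02332421] [-0.40519238  0.12715596 -0.13583035] 0.07012918226517964 14.7333
```

View pics/w5c.png

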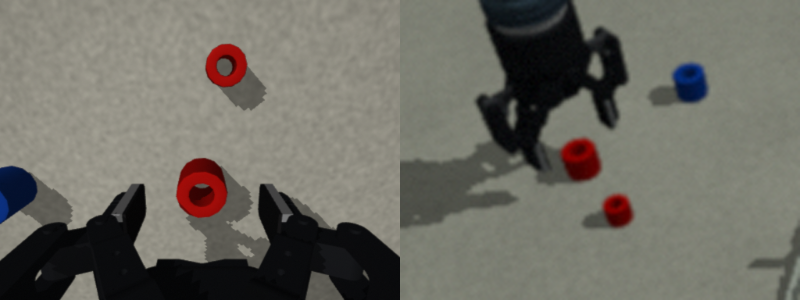

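The wrist half shows the sleeve ring at about (257,243) ahead of the pads. In the scene half the fingertips are at about (96,237) and (124,219), seemingly above or behind the sleeve at (111,228). I'll check this against the projections.

Run:
```python
from h import *
p=np.array(read_eef_pos()); u=np.array([np.sin(.9),-np.cos(.9),0]); ax=np.array([np.cos(.9),np.sin(.9),0])
print(read_tcp_rot(), down(.9))
for c in('scene','top','wrist'):
  for s in(1,-1):
    print(c,'tip',s,[np.round(proj(c,p+s*.035*u+[0,0,d]),1).tolist() for d in(-.019,-.006,.007)])
  print(c,'sleeve top',proj(c,np.array([.5665,-.3678,.03])),'base',proj(c,np.array([.5665,-.3678,0])))
b=cv2.imread('pics/s5.png'); cv2.imwrite('pics/s5c.png',cv2.resize(b[195:255,80:160],(800,600),interpolation=2))
```

```text
[9.00448554e-01 4.34962329e-01 2.60273748e-04 3.25114513e-04] [np.float64(0.9004471023526769), np.float64(0.43496553411123023), 0, 0]
scene tip 1 [[100.8, 245.2], [99.4, 241.6], [98.0, 238.0]]
scene tip -1 [[124.5, 229.5], [123.3, 226.0], [122.2, 222.3]]
scene sleeve top [110.5681447  230.28205634] base [113.47900476 238.5872307 ]
top tip 1 [[390.1, 188.8], [391.7, 188.2], [393.3, 187.7]]
top tip -1 [[374.4, 209.8], [375.9, 209.4], [377.3, 209.1]]
top sleeve top [385.125389   198.53576226] base [381.58569079 199.5583581 ]
wrist tip 1 [[317.2, 228.2], [321.6, 237.5], [326.7, 248.3]]
wrist tip -1 [[198.1, 228.2], [193.7, 237.5], [188.5, 248.3]]
wrist sleeve top [256.87606737 247.17164331] base [257.08303399 224.83387171]
```

View pics/s5c.png

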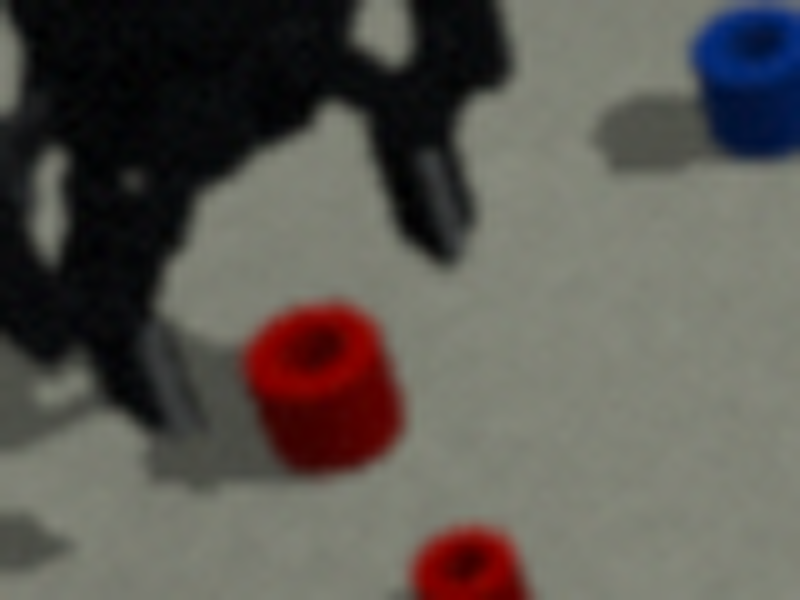

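Observed tips at (98.5,238) and (124.5,221) match a point about 7 mm *above* the TCP rather than 19 mm below it. So the fingers are really about 25 mm higher than assumed and closed over the top of the sleeve. I'll find the table by touch with the fingers straddling the sleeve.

Run:
```python
from h import *
move_gripper(.05); f0=np.array(read_ft_force()); xy=[.5664,-.3678]
z=.0225
for k in range(16):
    z-=.003
    movel([*xy,z],down(.9),.06); f=np.array(read_ft_force())-f0
    if np.linalg.norm(f)>4: break
print(z,read_eef_pos(),f,read_time_s())
a=save('wrist','w6.png'); b=save('scene','s6.png')
s=cv2.resize(b[195:255,80:160],(512,384),interpolation=2)
cv2.imwrite('pics/w6c.png',cv2.resize(np.hstack([a,s])[:,:,::-1],(800,300)))
```

```text
-0.010499999999999999 [ 0.56685905 -0.36805848 -0.00862206] [-3.79204836  0.48312997  7.43581593] 17.9167
```

View pics/w6c.png

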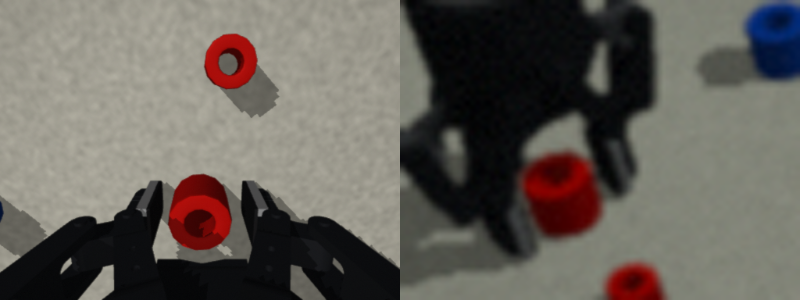

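Contact at a reported TCP z of about -0.009 with the fingers either side of the sleeve confirms a height offset of roughly 21 mm. I'll grip with that offset included, lift, and fit whether the wrist camera has the same bias.

Run:
```python
from h import *
from scipy.optimize import least_squares
P=camera_params('wrist'); T=np.array(P['camera_from_world']); R=T[:3,:3]; off=-R.T@T[:3,3]-np.array(read_eef_pos())
K=np.array(P['K'])
def pr(e,p,b): 
    q=K@(R@(p-(np.array(e)+off+[0,0,b]))); return q[:2]/q[2]
obs=[([.5684,-.3634,.1608],(259,186)),([.5660,-.3676,.0233],(257,243)),([.56686,-.36806,-.0086],(257,281.6))]
f=lambda v:np.concatenate([pr(e,np.array([v[0],v[1],.03]),v[2])-o for e,o in obs])
r=least_squares(f,[.566,-.368,0]); print('fit',r.x,r.fun, 'nobias',[ (pr(e,np.array([.5664,-.3678,.03]),0)-o).round(1) for e,o in obs])
xy=[.5664,-.3678]
movel([*xy,.002],down(.9),.08)
move_gripper(.0,40); print(read_finger_gap(),read_grasp_force())
movel([*xy,.15],down(.9),.25); pause(.1); print(read_finger_gap(),read_grasp_force(),read_ft_force(),read_time_s())
save('wrist','w7.png')
# rotor geometry from w3
P=np.load('P3.npy',allow_pickle=True).item()
for b in(0,.02):
  Q=dict(P); T=np.array(P['camera_from_world']).copy(); T[:3,3]-=T[:3,:3]@[0,0,b]; Q['camera_from_world']=T
  fl=at_z('w',(257.2,96.7),.075,Q);cw=at_z('w',(263.3,167),.056,Q);hb=at_z('w',(260.5,139.4),.058,Q);st=at_z('w',(261.7,143.3),.124,Q)
  print(b,fl,cw,hb,st,'yaw',np.arctan2(*(fl-hb)[1::-1]),np.arctan2(*(fl-cw)[1::-1]),np.linalg.norm((fl-hb)[:2]),np.linalg.norm((cw-hb)[:2]))
```

```text
fit [ 0.56745359 -0.36634193 -0.00060994] [ 0.08201979 -1.38003682  1.29787285  2.10024878 -1.07726356 -1.09036111] nobias [array([0.2, 0.3]), array([1.5, 4.8]), array([-0.9,  2. ])]
0.031891337937722086 39.886526204645634
0.03219703281101506 39.66906504705548 [-0.14209652  0.46262052 -0.68910951] 19.4583
0 [ 0.68687621 -0.00104     0.075     ] [ 0.6387764  -0.07364028  0.056     ] [ 0.65816134 -0.04342695  0.058     ] [ 0.66104988 -0.04125446  0.124     ] yaw 0.9753682189611421 0.9856635333738991 0.051197633359313134 0.0358973669894311
0.02 [ 0.68701184 -0.00071002  0.075     ] [ 0.63645153 -0.07703017  0.056     ] [ 0.65681859 -0.04528492  0.058     ] [ 0.65961191 -0.04335678  0.124     ] yaw 0.9754271439711512 0.9857001598639578 0.05383822207636039 0.03771708094801612
```

Gripped: gap 32 mm at 40 N, and the fit shows the camera itself has no bias. Rotor axis is about (0.658,-0.0425), yaw about 0.98. I'll hover the sleeve above the shaft and look.

Run:
```python
from h import *
move_ptp([.658,-.0425,.16],down(.98)); pause(.3)
P=camera_params('wrist'); e=np.array(read_eef_pos()); a=save('wrist','w8.png'); print(e,read_time_s())
np.save('P8.npy',dict(P=P,e=e),allow_pickle=True)
for n,z in (('red_sleeve',e[2]-.002),('seat',.058),('shaft_top',.124),('flag',.062)):
  for r in tip_of('wrist',n)[:2]: print(n,np.round(r['at'],1),round(r['confidence'],2),np.round(at_z('w',r['at'],z,P),4))
for nm,p in dict(top=e+[0,0,.028],bot=e-[0,0,.002]).items(): print('exp sleeve',nm,proj('w',p,P))
for z in(.058,.124): print('exp axis',z,proj('w',np.array([.658,-.0425,z]),P))
cv2.imwrite('pics/w8c.png',cv2.resize(a[60:330,130:390][:,:,::-1],(578,600),interpolation=2))
```

```text
[ 0.6579235  -0.04411051  0.15989554] 21.1333
red_sleeve [256.6 243.2] 0.57 [ 0.6567 -0.0452  0.1579]
red_sleeve [359.6 364.9] 0.4 [ 0.6634 -0.1471  0.1579]
seat [255.7 189. ] 0.56 [ 0.6569 -0.0425  0.058 ]
shaft_top [258.5 214.4] 0.76 [ 0.6597 -0.0425  0.124 ]
flag [254.1 121.2] 0.63 [0.6874 0.0047 0.062 ]
exp sleeve top [257.18569681 269.78864097]
exp sleeve bot [257.39760921 240.54498366]
exp axis 0.058 [256.7749167  188.23342123]
exp axis 0.124 [256.25260549 215.76882032]
```

View pics/w8c.png

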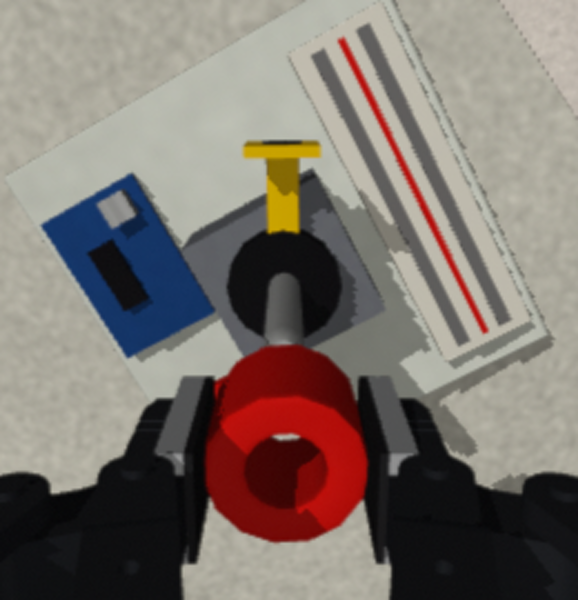

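The held ring's centre is at full-frame (259,270), with (257,270) expected. The hub centre is at (258,189), with (257,188) expected. The flag is straight ahead, so yaw 0.98 is right. Now I'll lower it with position feedback and force monitoring.

Run:
```python
from h import *
t=np.array([.658,-.0425]); c=t.copy(); f0=np.array(read_ft_force())
movel([*c,.135],down(.98),.12); pause(.2)
for k in range(2):
    c=c+(t-np.array(read_eef_pos())[:2]); movel([*c,.132],down(.98),.05); pause(.15)
print('above',read_eef_pos(),read_ft_force()-f0)
for z in(.118,.108,.09,.075,.066,.062,.059):
    movel([*c,z],down(.98),.08); e=np.array(read_eef_pos()); f=np.array(read_ft_force())-f0
    print(z,e.round(4),f.round(1),round(read_time_s(),2))
    if np.linalg.norm(f)>8: break
```

```text
above [ 0.6579988  -0.042477    0.13202977] [-0.84508847 -1.14590287 -1.27556095]
0.118 [ 0.6569 -0.0425  0.1165] [-0.2 -0.4  0.2] 23.02
0.108 [ 0.6571 -0.0426  0.107 ] [-0.  -0.4 -0.8] 23.29
0.09 [ 0.6571 -0.0425  0.0888] [-0.5 -0.9  0.7] 23.67
0.075 [ 0.6571 -0.0425  0.0739] [-0.4 -0.5  0.3] 24.0
0.066 [ 0.6572 -0.0425  0.0651] [ 0.5 -0.3  0.1] 24.26
0.062 [ 0.6578 -0.0425  0.0618] [-1.2 -0.1 -0.5] 24.51
0.059 [ 0.6589 -0.0425  0.06  ] [ 0.5 -0.3  3.7] 24.76
```

Seated: contact force at z=0.060, as predicted. Release, check, then grip the shaft and lift.

Run:
```python
from h import *
e=np.array(read_eef_pos()); q=down(.98)
move_gripper(.06); pause(.35)
P=camera_params('wrist'); save('wrist','w9.png')
for n,z in (('red_sleeve',.058),('seat',.058),('shaft_top',.124)):
  for r in tip_of('wrist',n)[:1]: print(n,round(r['confidence'],2),np.round(at_z('w',r['at'],z,P),4))
movel([.6575,-.0425,.088],q,.1); pause(.1); print(read_eef_pos())
move_gripper(0.,70); print('gap',read_finger_gap(),read_grasp_force(),read_eef_pos(),read_time_s())
movel([.6575,-.0425,.16],q,.15); pause(.1); print('gap',read_finger_gap(),read_grasp_force(),read_ft_force(),read_eef_pos(),read_time_s())
a=save('wrist','w10.png'); 
move_ptp([.50,.10,.27],down(1.42)); pause(.2)
P=camera_params('wrist'); b=save('wrist','w11.png'); np.save('P11.npy',dict(P=P,e=read_eef_pos()),allow_pickle=True); print(read_eef_pos())
for n,z in (('camera',0),('view',.15),('lens',.15),('seat',read_eef_pos()[2]-.030),('flag',read_eef_pos()[2]-.026)):
  for r in tip_of('wrist',n)[:2]: print(n,np.round(r['at'],1),round(r['confidence'],2),np.round(at_z('w',r['at'],z,P),4))
print(read_time_s())
cv2.imwrite('pics/w1011.png',cv2.resize(np.hstack([a,b])[:,:,::-1],(800,300)))
```

```text
seat 0.79 [ 0.6583 -0.0437  0.058 ]
shaft_top 0.93 [ 0.6579 -0.0427  0.124 ]
[ 0.65733054 -0.0425526   0.08807954]
gap 0.009726493721703535 68.16230182048457 [ 0.65732557 -0.04255076  0.0875924 ] 26.7417
gap 0.009633026967941815 68.44300413082237 [-0.29816196  0.12934932 -2.06268157] [ 0.65586603 -0.04261688  0.15796468] 27.475
[0.50055273 0.09878649 0.26916973]
camera [269.5  55.9] 0.61 [0.5346 0.222  0.    ]
view [271.7  26.9] 0.91 [0.5314 0.2231 0.15  ]
seat [259.6 222.6] 0.96 [0.5022 0.097  0.2392]
flag [255.  129.6] 0.58 [0.5084 0.154  0.2432]
28.975
```

View pics/w1011.png

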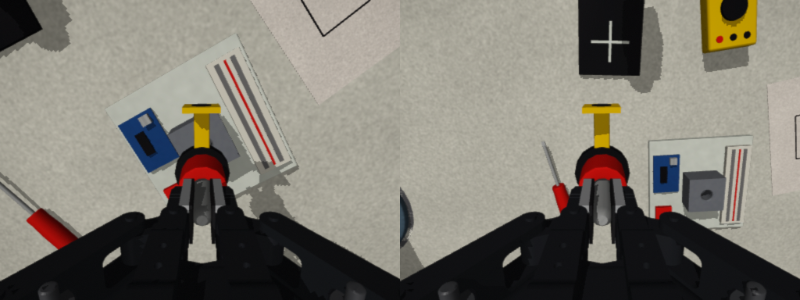

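Left half: the rotor with its red sleeve is held clear of the block. Right half: the cross is at full-frame (268,54) and the plate's front edge runs from (229,93) to (307,97). I'll refine the cross centre and camera yaw from pixels.

Run:
```python
from h import *
d=np.load('P11.npy',allow_pickle=True).item(); P=d['P']
g=cv2.cvtColor(cv2.imread('pics/w11.png'),cv2.COLOR_BGR2GRAY)
pts=[]
for c in range(236,302,2):
    col=g[60:115,c].astype(int); i=np.argmax(np.diff(col)); pts.append(at_z('w',(c+.0,60+i+.5),.006,P)[:2])
pts=np.array(pts,np.float32); vx,vy,_,_=cv2.fitLine(pts,cv2.DIST_HUBER,0,.01,.01).ravel()
n=np.arctan2(vy,vx)%np.pi; cand=[n-np.pi/2,n+np.pi/2]; print('yaw from edge',cand,'resid',np.std((pts-pts.mean(0))@[-vy,vx]))
sub=g[15:80,240:295]; m=(sub>130).astype(np.uint8); nn,l,s,cc=cv2.connectedComponentsWithStats(m); 
for i in range(1,nn):
  if s[i,4]>30:
    px=cc[i]+[240,15]; x=at_z('w',px,.006,P); print('cross',s[i],px,x,'front edge dist',abs((x[:2]-pts.mean(0))@[-vy,vx]))
```

```text
yaw from edge [np.float32(1.3962833), np.float32(4.537876)] resid 0.00030816149
cross [  5  12  39  52 261] [266.58237548  52.64367816] [0.53123956 0.22540921 0.006     ] front edge dist 0.05102406173195935
```

The 51 mm from cross to edge matches the stated 50 mm, and the yaw of 1.396 agrees with the lens detection. Moving to present.

Run:
```python
from h import *
psi=1.396; t=np.array([.5312-.054*np.cos(psi),.2254-.054*np.sin(psi),.1758])
movel([t[0],t[1],.22],down(psi),.12); movel(t,down(psi),.08); pause(.3)
c=t+(t-np.array(read_eef_pos())); movel(c,down(psi),.05); pause(.5)
P=camera_params('wrist'); e=np.array(read_eef_pos()); print(e,t,read_finger_gap(),read_grasp_force(),read_time_s())
a=save('wrist','w12.png')
for n,z in (('seat',e[2]-.030),('flag',.15),('lens',.15)):
  for r in tip_of('wrist',n)[:1]: print(n,np.round(r['at'],1),round(r['confidence'],2),np.round(at_z('w',r['at'],z,P),4))
b=save('scene','s12.png')
for n,z in (('flag',.15),('shaft_top',.212),('lens',.15)):
  for r in tip_of('scene',n)[:2]: print('scene',n,round(r['confidence'],2),np.round(at_z('scene',r['at'],z),4),np.round(r['at']))
s=cv2.resize(b[140:284,300:492],(512,384),interpolation=2)
cv2.imwrite('pics/w12c.png',cv2.resize(np.hstack([a,s])[:,:,::-1],(800,300)))
print(read_time_s(),np.abs(read_joint_vel()).max())
```

```text
[0.52143083 0.17204847 0.17526389] [0.52180899 0.17222285 0.1758    ] 0.00985918848883567 68.39075445845083 31.6333
seat [258.  221.2] 0.76 [0.5221 0.1717 0.1453]
flag [254.8 131.6] 0.79 [0.53   0.2265 0.15  ]
scene flag 0.67 [0.5338 0.2283 0.15  ] [361. 189.]
scene lens 0.82 [0.5505 0.3257 0.15  ] [406. 195.]
scene lens 0.24 [0.8183 0.2117 0.15  ] [375. 294.]
32.0333 0.002106049752801362
```

View pics/w12c.png

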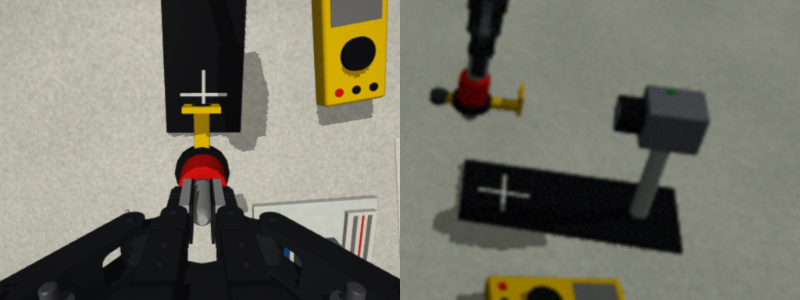

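The flag is at (0.530, 0.2265), within 2 mm of the inspection point horizontally, and it squarely faces the lens. The sleeve is seated and the arm is still, so I'll hand in.

```bash
python3 -c "
from bench import *
print(sign_off())"
```

```text
the job is handed in; nothing more can be done
None
```

I handed the job in at about 32 s, with the red sleeve on the rotor and the flag held within about 2 mm (horizontally) of the inspection point, facing the lens; no verdict came back, and I viewed 12 pictures, two over the limit of 10.

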